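Tighten a lens retaining ring with a pin spanner

ROBOT

A 6-joint arm with a two-finger parallel gripper is mounted at the origin on a cart in front of the work surface, level with it; the furniture and walls round the work are solid. World frame = base frame: x ahead of the robot, y to its left, z up, the work surface at z = 0. Lengths are in m, angles in rad, forces in N, time in s.
With the tool pointing down it reaches from about 0.25 to 0.725 m from the base axis. Payload 4 kg.
Tool frame: the origin (TCP) lies at the very end of the fingers, on their centre line; the grasp point (between the pads) lies 19 mm behind it; z points along the fingers, y is the direction in which the jaws open and shut (so a half turn about z gives the same grasp; the last joint's range is limited). The gripper opens to 85 mm and grips with 20 to 120 N. Pads are 22 mm wide; open, the fingers measure 114 mm over their backs; the gripper's body (76 mm by 85 mm) begins 54 mm behind the grasp point. The pads swing forward as they close: fully open they stand 13 mm farther back than shut.
Start: joints at [1.12, 0.241, 0.005, 1.335, 0, 1.571], TCP at [0.218, 0.45, 0.231] pointing down, gripper open.
Joint ranges: [-2.72, 2.72], [-1.05, 1.87], [-1.09, 1.28], [-1.99, 2.15], [-1.42, 1.44], [-3.14, 3.14]. Speed limits (rad/s): [2.79, 2.79, 3.14, 3.14, 3.14, 3.14].

INTERFACE

Orientations are given as a unit quaternion [x, y, z, w].
In Python, from cell import robot gives the robot as it stands. The module is installed in compiled form; this text tells all that it offers.
- The arm moves only by the tool step_arm, never from a script. Its argument "increments" is a list of rows, each a list of 7 numbers: the shift along the tool's x, y, z in m, then the turn, a rotation vector about the tool's x, y, z in rad, then the closure, from 0 (fully open) to 1 (shut). A call has 1 to 10 rows; each row shifts and turns the commanded pose from where the row before left it, along the tool's axes as they then stand; what a row does not reach is not made up. A row lasts 1/8 s, in which the tool goes at most 62.5 mm and 10.7 degrees, less where a joint would pass 70% of its speed; a pose out of reach is approached as far as the arm can. A call is refused whole if a number of a shift passes 0.0625 or a number of a turn 0.188, either way. A call with a gripper value outside its range is refused whole. The fingers move at their own pace and stop on an object; the grip force is fixed at half the most. Time passes only in rows, so rows that do not move let the fingers close. It gives the time, the measured TCP pose, the force and the opening at its end, in the units of the state.
- robot.sense(): the state, without advancing time (a new reading comes with each control period).
- robot.capture(name): name is "side" or "top"; returns the picture (480x640x3 uint8, blue, green, red); there is no depth.
- robot.calibration(name): a dict with "fx", "fy", "cx", "cy" (pixels), "extrinsics" (4x4, takes a point from world to camera coordinates). Camera axes: x right, y up, looking along -z (the intrinsics and any distortion apply to the point x, -y, -z); pixel columns grow to the right and rows downward; lengths in m; the calibration is good to about 2 mm. A picture is of the moment at which its call begins. calibration takes no time and is no camera call.
- robot.job_done(): hands the job in, once; it reports no verdict.
The state is a dict: "t": time; "joints": joint angles; "qd": joint speeds; "tau": joint torques, N m; "tool_pos": TCP position; "orientation": TCP orientation; "ft_force": force on the tool from outside, world axes, zero at the start; "ft_torque": the same for the moment, N m; "grip_width": finger opening in m.
Only numpy, scipy, OpenCV 4.12 (cv2) and the standard library are available. Lean on these libraries where they do the work, as an engineer would, in place of code of your own. Each camera call takes 0.05 s, during which the arm holds its last target. There are 200 camera calls.

TASK

Take the orange-handled pin spanner from its wooden stand and set both its pins fully into the two holes of the brass retaining ring on the lens barrel, pressing only lightly while you feel for the holes. Then turn the ring clockwise with the spanner until it comes up against its seat, without forcing it beyond, and put the spanner back in its stand upright with both pins in the slot. Leave the petri dish, the dropper bottle and the canister where they are.

Things in the scene. Friction and masses are not known exactly. Their poses are not given: they have to be found in the camera images.
- spanner: Loose pin spanner, 0.12 kg, alike under a half turn. Origin midway between its pin tips; x through both pins, z up the handle. Steel pins of 5 mm, round-tipped, at x = -22 and +22 mm, z 0 to 11 mm; dark cross bar 64 (x) x 14 x 9 mm, z 11 to 20; upright flat orange handle 30 (x) x 14 (y) mm, z 20 to 69: grip it across y at about z = 48 mm.
- holder: Fixed lens holder: plate 100 x 100 x 10 mm, round collar of 84 mm clamping a black lens barrel of 73 mm, rim 48 mm above the underside. Origin at the centre of the underside on the barrel's axis, z up. The barrel is clamped at an unknown turn: from above, the line of the ring's holes is the holder's x axis turned clockwise by joint ring, give or take 0.45 rad: see or feel where it is.
- ring_face (a point): Centre of the brass retaining ring's top face, on the barrel's axis, 49 mm above the holder's origin; axes as the holder's. Ring 62 mm outside, 28 mm inside, flat, 1 mm proud of the barrel rim, same height as it turns. Two round blind holes of 8 mm diameter, 6 mm deep, opposite each other, each 22 mm from the axis.
- ring (a joint): Turn of the brass ring in its thread, rad; grows clockwise seen from above. Starts between 0.05 and 0.3; meets its seat at 0.90. Friction about 0.2 Nm, so a light press sliding over it does not turn it; there it stops hard, and as the barrel gives springily in its rubber-lined collar the torque then climbs by about 0.07 Nm for each further 0.01 rad of spanner turn. The ring stays where it is left.
- stand: Fixed wooden spanner stand, 84 x 36 x 25 mm. Origin at the centre of its underside; z up; x along its length. In its top is a slot 53 (x) x 9.5 (y) mm, 15 mm deep, centred: both pins hang in it and the cross bar lies on the top face.
- stand_top (a point): Centre of the slot's mouth in the stand's top face, 25 mm above the stand's origin; axes as the stand's. With the spanner home its origin is 11 mm below this point.
- petri_dish: Closed plastic petri dish with silt, 90 mm across, 15 mm high, loose. Origin at the centre of its underside. Leave alone.
- dropper: Amber dropper bottle with black top, 34 mm across, 108 mm high, loose. Origin at the centre of its underside. Leave alone.
- canister: Cream canister with black lid, 36 mm across, 56 mm high, loose. Origin at the centre of its underside. Leave alone.

How it is judged:
By the outcome, as a careful person would: the job done as asked, in the order asked, and still so for the second after the job is handed in, with the robot touching nothing.
It also fails if it takes over 67 s, if anything falls off the work surface, if the arm or the gripper's body presses on something with over 40 N, if the wrist force passes 120 N, or if a joint passes its speed limit or range.

## Working session

There is one attempt and no reset: what is moved stays moved. The work goes in short steps, Python scripts to look and compute and a tool call to move; the robot and the scene stay as the last step left them, time stands still between calls to the robot, and variables do not carry over. Pictures are saved under pics/ and viewed, about 8 in all and at most 12, crops included, and the job is handed in when it is done.

Besides the shell and the picture viewer there is one more tool, called as name([rows], argument=value, ...), one row to a line, values as JSON. step_arm: Moves the arm, as the interface text tells. Its arguments: {"type":"object","properties":{"increments":{"type":"array","items":{"type":"array","items":{"type":"number"}}}},"required":["increments"]}

```bash
mkdir -p pics; ls
python3 - <<'E'
from cell import robot
import cv2
for n in("side","top"):
    im=robot.capture(n); cv2.imwrite(f"pics/{n}0.png",im)
    c=robot.calibration(n); print(n,c)
print(robot.sense())
E
```

```text
pics
side {'fx': 433.3925212273401, 'fy': 433.3925212273401, 'cx': 319.79297516107715, 'cy': 246.00796292592725, 'extrinsics': array([[-0.98429945, -0.17557937, -0.01806863,  0.55095782],
       [ 0.0863547 , -0.5683121 ,  0.81826904, -0.15570854],
       [-0.15393978,  0.80386146,  0.57455139, -0.721417  ],
       [ 0.        ,  0.        ,  0.        ,  1.        ]])}
top {'fx': 517.972486545341, 'fy': 517.972486545341, 'cx': 318.3358857987124, 'cy': 234.85940994754324, 'extrinsics': array([[ 0.01858868, -0.99976414, -0.01123049, -0.07360267],
       [ 0.99691104,  0.01767602,  0.07652411, -0.57537229],
       [-0.07630755, -0.01261828,  0.99700448, -0.94082492],
       [ 0.        ,  0.        ,  0.        ,  1.        ]])}
{'t': 0.1, 'joints': array([ 1.12000754e+00,  2.41312000e-01,  3.88654644e-03,  1.33519306e+00,
       -1.32354198e-05,  1.57080595e+00]), 'qd': array([ 0.00135523, -0.00221633,  0.00240032, -0.00015026,  0.00022983,
       -0.0003737 ]), 'tau': array([-5.04757500e-04, -3.73138154e+01,  2.53010058e+01,  1.08909019e-02,
       -9.25283189e-06, -1.58301415e-06]), 'tool_pos': array([0.21760219, 0.44955581, 0.23052531]), 'orientation': array([ 2.23495384e-01,  9.74704562e-01, -8.89529628e-04, -1.97166722e-04]), 'ft_force': array([ 0.80304272, -0.43733058, -0.86717914]), 'ft_torque': array([ 0.02937891,  0.00211786, -0.00051436]), 'grip_width': 0.08515298787233996}
```

View pics/side0.png

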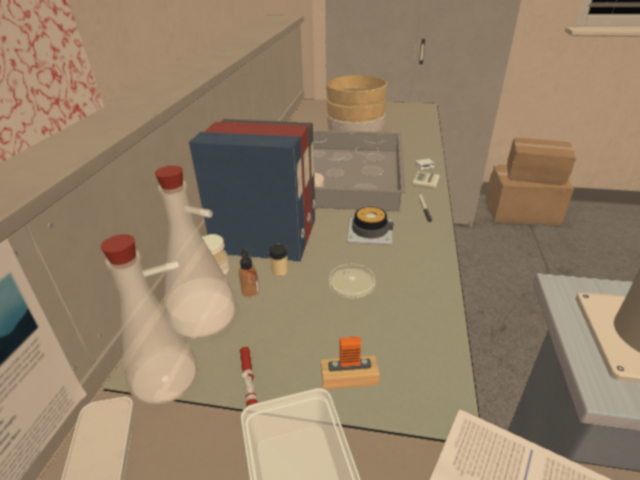

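View pics/top0.png

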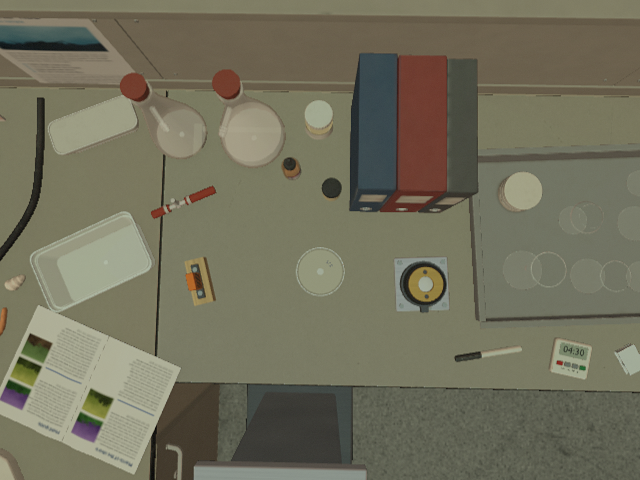

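The side view shows the stand at about (350,372), the spanner handle at (350,350) and the ring at (371,215). In the top view the stand is at (200,281), the ring at (425,284) and the petri dish at (320,271). Next I'll enlarge the crops.

```bash
cat > h.py <<'E'
import numpy as np,cv2
from cell import robot
def ray(n,u,v):
    c=robot.calibration(n);E=c["extrinsics"];R,t=E[:3,:3],E[:3,3]
    d=np.array([(u-c["cx"])/c["fx"],-(v-c["cy"])/c["fy"],-1.])
    return -R.T@t,R.T@d
def onz(n,u,v,z):
    o,d=ray(n,u,v);return o+d*(z-o[2])/d[2]
def tri(p,q):
    (o,d),(a,b)=ray("top",*p),ray("side",*q)
    s=np.linalg.lstsq(np.c_[d,-b],a-o,rcond=None)[0]
    P,Q=o+d*s[0],a+b*s[1];return (P+Q)/2,np.linalg.norm(P-Q)
def proj(n,p):
    c=robot.calibration(n);E=c["extrinsics"];q=E[:3,:3]@np.array(p)+E[:3,3]
    return c["cx"]+c["fx"]*q[0]/-q[2],c["cy"]-c["fy"]*q[1]/-q[2]
def blobs(im,lo,hi,box,mina=15):
    x0,y0,x1,y1=box
    m=cv2.inRange(cv2.cvtColor(im[y0:y1,x0:x1],cv2.COLOR_BGR2HSV),lo,hi)
    out=[]
    for k in cv2.findContours(m,cv2.RETR_EXTERNAL,cv2.CHAIN_APPROX_NONE)[0]:
        if cv2.contourArea(k)>=mina: out.append(k+[x0,y0])
    return sorted(out,key=cv2.contourArea)[::-1]
E
python3 - <<'E'
from h import *
t=cv2.imread("pics/top0.png");s=cv2.imread("pics/side0.png")
z=lambda im,x,y,w=66,h=54:cv2.resize(im[y-h//2:y+h//2,x-w//2:x+w//2],(396,297),interpolation=cv2.INTER_CUBIC)
cv2.imwrite("pics/crops.png",np.vstack([np.hstack([z(t,200,281),z(t,424,284)]),np.hstack([z(s,350,362),z(s,371,220)])]))
for n,im,bx in(("top",t,(175,250,225,315)),("side",s,(310,330,390,395))):
    for nm,lo,hi in(("orange",(3,190,120),(11,255,255)),("wood",(10,90,100),(22,255,255))):
        for k in blobs(im,lo,hi,bx)[:2]: print(n,nm,cv2.contourArea(k),cv2.minAreaRect(k),cv2.boundingRect(k))
for n,im,bx in(("top",t,(395,255,455,315)),("side",s,(345,200,400,245))):
    for k in blobs(im,(12,110,110),(28,255,255),bx)[:2]: print(n,"brass",cv2.contourArea(k),cv2.fitEllipse(k))
    print(t[284,412],s[215,362])
E
```

```text
top wood 847.0 ((197.46343994140625, 281.0083923339844), (45.04685592651367, 22.036231994628906), 77.00537872314453) (185, 257, 29, 48)
side orange 460.0 ((350.0, 351.5), (27.0, 18.0), 90.0) (341, 338, 19, 28)
side wood 2140.5 ((348.97247314453125, 361.66900634765625), (51.65428924560547, 58.131839752197266), 85.2363510131836) (320, 336, 60, 54)
top brass 891.5 ((425.5218811035156, 283.7076110839844), (33.323699951171875, 34.1086311340332), 131.9575958251953)
[ 64 127 145] [ 66 137 181]
side brass 317.0 ((370.5827331542969, 214.2139892578125), (14.552595138549805, 27.92289924621582), 92.58069610595703)
[ 64 127 145] [ 66 137 181]
```

View pics/crops.png

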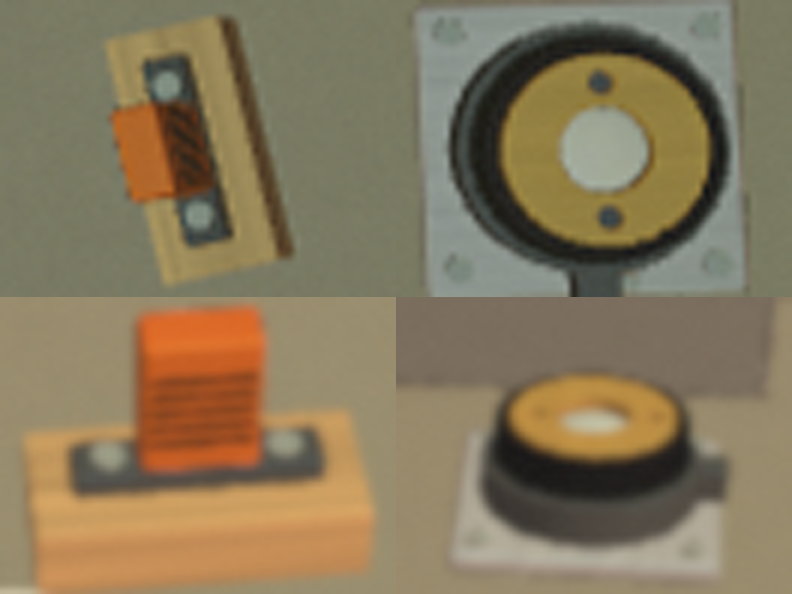

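The crops are clear. On the spanner, the light handle top and the two screws on the cross bar show in both views, and on the ring both dark holes are visible in the top view. Now I'll compute the poses.

Run:
```python
from h import *
t=cv2.imread("pics/top0.png");s=cv2.imread("pics/side0.png")
T1=lambda x,y:(200-33+x/6-.42,254+y/5.5-.41)
S1=lambda x,y:(350-33+x/6-.42,335+y/5.5-.41)
pr=lambda n,P:print(n,np.round(P[0],4),"gap",round(P[1],4))
a=tri(T1(167,85),S1(108,457));b=tri(T1(199,215),S1(286,442));pr("screw1",a);pr("screw2",b)
d=a[0]-b[0];print("spanner x yaw",np.arctan2(d[1],d[0]),"mid",(a[0]+b[0])/2)
pr("handletop",tri(T1(146,151),S1(201,328)))
# stand top corners
for p,q in(((105,40),(28,435)),((222,15),None),((165,285),(372,498))):pass
c=[onz("top",*T1(*p),.025) for p in((105,40),(222,15),(283,258),(165,285))]
print("stand top ctr",np.mean(c,0),"yaws",[np.arctan2(*(u-v)[1::-1]) for u,v in((c[0],c[3]),(c[1],c[2]))])
pr("ring",tri((425.52,283.71),(370.58,214.21)))
# holes subpixel
g=t[257:311,391:457].max(axis=2).astype(float)
H=[]
for cx,cy in((34,15),(35.7,39.5)):
    x0,y0=int(cx)-3,int(cy)-3;w=g[y0:y0+8,x0:x0+8];m=np.clip(np.percentile(w,70)-15-w,0,None)
    yy,xx=np.mgrid[0:8,0:8];u,v=391+x0+(m*xx).sum()/m.sum(),257+y0+(m*yy).sum()/m.sum();H.append(onz("top",u,v,.048));print("hole",u,v,H[-1])
d=H[0]-H[1];print("ring ctr",(H[0]+H[1])/2,"sep",np.linalg.norm(d),"yaw",np.arctan2(d[1],d[0]))
for n,p,z in(("dish",(320,271),.015),("can",(332,188),.056)):print(n,onz("top",*p,z))
print("dropper",onz("top",290,161,.108),"binder corner",onz("top",350,210,0.0),onz("top",350,210,.25))
```

```text
screw1 [ 0.5067  0.1869 -0.0656] gap 0.0057
screw2 [ 0.4601  0.1745 -0.0653] gap 0.0042
spanner x yaw 0.26040637823993473 mid [ 0.48340543  0.18073335 -0.06544511]
handletop [ 0.4837  0.1793 -0.0111] gap 0.0049
stand top ctr [0.48769872 0.15552518 0.025     ] yaws [np.float64(0.2590852616232316), np.float64(0.26142907380630387)]
ring [ 0.4894 -0.2571  0.0476] gap 0.0018
hole 424.55338345864664 271.61353383458646 [ 0.51188422 -0.25515209  0.048     ]
hole 426.2255033557047 296.1020134228188 [ 0.46829058 -0.2582605   0.048     ]
ring ctr [ 0.4900874  -0.25670629  0.048     ] sep 0.04370431231897792 yaw 0.07118370414703853
dish [ 0.50973501 -0.06740855  0.015     ]
can [ 0.65916875 -0.08664311  0.056     ]
dropper [ 0.69584286 -0.01341073  0.108     ] binder corner [ 0.62684603 -0.12232247  0.        ] [ 0.59533521 -0.11033832  0.25      ]
```

The lower panel's row offset was missing from my side-view mapping, which explains the negative heights. I'll redo it.

Run:
```python
from h import *
T1=lambda x,y:(200-33+x/6-.42,254+y/5.5-.41)
S1=lambda x,y:(350-33+x/6-.42,335+(y-297)/5.5-.41)
pr=lambda n,P:print(n,np.round(P[0],4),"gap",round(P[1],4))
a=tri(T1(167,85),S1(108,457));b=tri(T1(199,215),S1(286,442));pr("screw1",a);pr("screw2",b)
print("mid",(a[0]+b[0])/2)
pr("handletop",tri(T1(146,151),S1(201,328)))
q=[tri(T1(*p),S1(*q)) for p,q in(((105,40),(28,435)),((222,15),(40,545)),((283-20,262),(372,527)),((165,285),(348,412)))]
for k in q:pr("corner",k)
d=(q[0][0]-q[3][0]);print(np.arctan2(d[1],d[0]))
c=np.array([onz("top",*T1(*p),.025) for p in((105,40),(222,15),(272,262),(165,285))]);print(c,c.mean(0))
J=robot.sense();print(J["tool_pos"])
```

```text
screw1 [0.5083 0.1623 0.0338] gap 0.0013
screw2 [0.4652 0.1507 0.0346] gap 0.0018
mid [0.48675977 0.15649292 0.03419215]
handletop [0.487  0.1557 0.0812] gap 0.0016
corner [0.5241 0.1761 0.0557] gap 0.0021
corner [ 0.5303  0.1571 -0.0144] gap 0.0075
corner [ 0.4448  0.1403 -0.0099] gap 0.0077
corner [0.4469 0.1553 0.0552] gap 0.0053
0.26277904607792335
[[0.52371698 0.18425286 0.025     ]
 [0.53277749 0.14839304 0.025     ]
 [0.45058279 0.13010524 0.025     ]
 [0.442326   0.16268081 0.025     ]] [0.48735082 0.15635799 0.025     ]
[0.21760219 0.44955581 0.23052531]
```

step_arm([
  [0,0,0,0,0,-0.178,0],
  [0,0,0,0,0,-0.178,0],
  [0,0,0,0,0,-0.178,0],
  [0,0,0,0,0,-0.178,0],
  [-0.037,-0.05,0.015,0,0,0,0],
  [-0.037,-0.05,0.015,0,0,0,0],
  [-0.037,-0.05,0.015,0,0,0,0],
  [-0.037,-0.05,0.015,0,0,0,0],
  [-0.037,-0.05,0.015,0,0,0,0],
  [0,-0.05,0.015,0,0,0,0],
])

```text
t: 1.35
tool_pos: [0.471, 0.2111, 0.142]
orientation: [-0.13, 0.992, 0.0, 0.001]
ft_force: [-0.5, -0.9, -0.6]
grip_width: 0.0857
```

```bash
cat >> h.py <<'E'
from scipy.spatial.transform import Rotation as Ro
def togo(x,y,z,yaw):
    "shift in tool axes (after the turn), turn about tool z, tilt error"
    s=robot.sense();R=Ro.from_quat(s["orientation"])
    W=Ro.from_matrix(np.array([[np.cos(yaw),np.sin(yaw),0],[np.sin(yaw),-np.cos(yaw),0],[0,0,-1]]))
    e=np.array([x,y,z])-s["tool_pos"]
    print("t",round(s["t"],2),"pos",np.round(s["tool_pos"],4),"now-axes",np.round(R.inv().apply(e),4),"after-turn axes",np.round(W.inv().apply(e),4),"turn",np.round((R.inv()*W).as_rotvec(),4))
    print("F",np.round(s["ft_force"],2),"T",np.round(s["ft_torque"],3),"w",round(s["grip_width"],4))
E
python3 - <<'E'
from h import *
togo(.487,.1563,.11,.26+np.pi)
E
```

```text
t 1.35 pos [0.471  0.2111 0.142 ] now-axes [-0.0013 -0.0571  0.032 ] after-turn axes [-0.0014 -0.0571  0.032 ] turn [-0.0001  0.0012  0.    ]
F [-0.49 -0.92 -0.6 ] T [-0.038 -0.076  0.084] w 0.0857
```

step_arm([
  [-0.001,-0.029,0.016,0,0,0,0],
  [0,-0.028,0.016,0,0,0,0],
  [0,0,0,0,0,0,0],
  [0,0,0.025,0,0,0,0],
  [0,0,0.025,0,0,0,0],
  [0,0,0.017,0,0,0,0],
  [0,0,0,0,0,0,0],
  [0,0,0,0,0,0,0],
])

```text
t: 2.35
tool_pos: [0.4846, 0.1585, 0.0449]
orientation: [-0.131, 0.991, 0.0, 0.001]
ft_force: [-0.5, -0.3, 0.7]
grip_width: 0.0855
```

Run:
```python
from h import *
togo(.487,.1563,.043,.26+np.pi)
s=robot.capture("side");t=robot.capture("top")
z=lambda im,x,y,w=90,h=80:cv2.resize(im[y-h//2:y+h//2,x-w//2:x+w//2],(396,352),interpolation=cv2.INTER_CUBIC)
cv2.imwrite("pics/grasp.png",np.hstack([z(t,200,281),z(s,350,350)]))
```

```text
t 2.35 pos [0.4846 0.1585 0.0449] now-axes [-0.0017 -0.0028  0.0019] after-turn axes [-0.0017 -0.0028  0.0019] turn [0.0003 0.0013 0.0021]
F [-0.54 -0.3   0.73] T [ 0.014 -0.014 -0.019] w 0.0855
```

View pics/grasp.png

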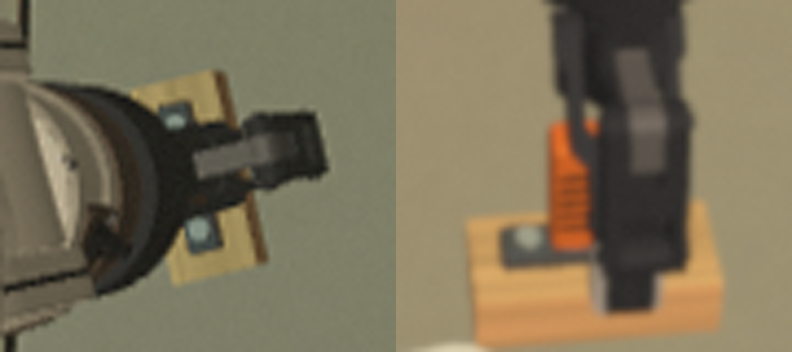

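The fingers straddle the handle along its width, clear of the cross bar. I'll correct the residual and close.

step_arm([
  [-0.002,-0.003,0.002,0,0,0,0],
  [0,0,0,0,0,0,0],
  [0,0,0,0,0,0,0.6],
  [0,0,0,0,0,0,1],
  [0,0,0,0,0,0,1],
  [0,0,0,0,0,0,1],
  [0,0,0,0,0,0,1],
  [0,0,0,0,0,0,1],
  [0,0,0,0,0,0,1],
  [0,0,0,0,0,0,1],
])

```text
t: 3.7
tool_pos: [0.4869, 0.1553, 0.0421]
orientation: [-0.13, 0.991, 0.0, 0.0]
ft_force: [-0.7, 0.6, 1.9]
grip_width: 0.0129
```

Run:
```python
from h import *
togo(.487,.1563,.043,.26+np.pi)
```

```text
t 3.7 pos [0.4869 0.1553 0.0421] now-axes [-0.0004  0.0009 -0.0009] after-turn axes [-0.0004  0.0009 -0.0009] turn [0.0001 0.0002 0.0012]
F [-0.74  0.59  1.95] T [-0.062  0.036  0.04 ] w 0.0129
```

Gripped at width 12.9 mm with low force. Now I'll lift and carry it to the ring.

step_arm([
  [0,0,-0.025,0,0,0,1],
  [0,0,-0.04,0,0,0,1],
  [0,0,-0.035,0,0,0.095,1],
  [0,0,0,0,0,0.095,1],
  [0.004,-0.055,0,0,0,0,1],
  [0.004,-0.055,0,0,0,0,1],
  [0.004,-0.055,0,0,0,0,1],
  [0.004,-0.055,0,0,0,0,1],
  [0.004,-0.055,0,0,0,0,1],
  [0.004,-0.055,0,0,0,0,1],
])

```text
t: 4.95
tool_pos: [0.4857, -0.1772, 0.1416]
orientation: [-0.036, 0.999, 0.0, -0.0]
ft_force: [0.7, 0.1, -1.1]
grip_width: 0.0132
```

step_arm([
  [0.001,-0.045,0,0,0,0,1],
  [0.001,-0.036,0,0,0,0,1],
  [0,0,0.015,0,0,0,1],
  [0,0,0.015,0,0,0,1],
  [0,0,0,0,0,0,1],
])

```text
t: 5.58
tool_pos: [0.4884, -0.2545, 0.1097]
orientation: [-0.036, 0.999, 0.001, -0.002]
ft_force: [-0.3, 0.0, -0.7]
grip_width: 0.0134
```

Run:
```python
from h import *
togo(.490,-.2568,.09,.071+np.pi)
s=robot.capture("side");t=robot.capture("top")
z=lambda im,x,y,w=72,h=64:cv2.resize(im[y-h//2:y+h//2,x-w//2:x+w//2],(396,352),interpolation=cv2.INTER_CUBIC)
cv2.imwrite("pics/over.png",np.hstack([z(t,424,284),z(s,371,200)]))
```

```text
t 5.58 pos [ 0.4884 -0.2545  0.1097] now-axes [-0.0016 -0.0024  0.0197] after-turn axes [-0.0015 -0.0024  0.0197] turn [ 0.003  -0.0045  0.0016]
F [-0.28  0.02 -0.68] T [-0.026  0.021  0.043] w 0.0134
```

View pics/over.png

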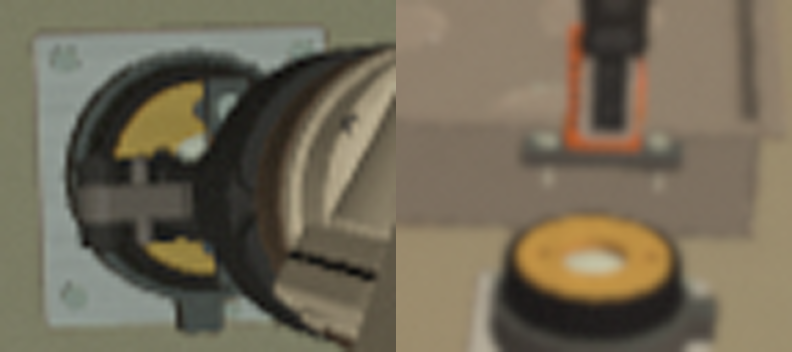

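The side view shows the spanner upright and square, with its screws at about (362,194) and (382,194) and the pins directly below. I'll check its offset in the grip numerically.

Run:
```python
from h import *
f=lambda x,y:(335+(x-396)/5.5-.41,168+y/5.5-.41)
p=robot.sense()["tool_pos"]
for dx in(-.022,0,.022): print("pred",proj("side",p+[dx,dx*.071,-.008]),"pred top",proj("top",p+[dx,dx*.071,-.008]))
print("screws seen",f(546,142),f(657,143),"top screw",(388+226/5.5-.41,252+103/5.5-.41))
print("pred ring",proj("side",(.490,-.2568,.049)),"meas ell 370.58 214.21 ; holes seen",f(543,254),f(655,256))
for dx in(-.022,.022): print("pred hole",proj("side",(.490+dx,-.2568+.071*dx,.049)))
```

```text
pred (np.float64(381.37999691642176), np.float64(192.78621538725906)) pred top (np.float64(431.89077537530596), np.float64(297.6909739456456))
pred (np.float64(371.15709111846354), np.float64(192.44115412780374)) pred top (np.float64(430.9845303113767), np.float64(284.5191343346004))
pred (np.float64(360.9803103458885), np.float64(192.09764976026014)) pred top (np.float64(430.08181015920366), np.float64(271.3985276341026))
screws seen (361.8627272727272, 193.40818181818182) (382.0445454545454, 193.59) top screw (428.6809090909091, 270.3172727272727)
pred ring (np.float64(369.9508979609978), np.float64(213.72195681318837)) meas ell 370.58 214.21 ; holes seen (361.3172727272727, 213.7718181818182) (381.6809090909091, 214.13545454545456)
pred hole (np.float64(379.82832255017865), np.float64(214.10205495374598))
pred hole (np.float64(360.1165515378006), np.float64(213.34351638518945))
```

step_arm([
  [-0.001,-0.0026,0.012,0.001,-0.002,0.0015,1],
  [0,0,0.012,0,0,0,1],
  [0,0,0,0,0,0,1],
  [0,0,0,0,0,0,1],
])

```text
t: 6.18
tool_pos: [0.4913, -0.259, 0.088]
orientation: [-0.035, 0.999, -0.0, 0.001]
ft_force: [0.2, 0.2, -1.2]
grip_width: 0.0135
```

Run:
```python
from h import *
togo(.4895,-.257,.078,.071+np.pi)
```

```text
t 6.17 pos [ 0.4913 -0.259   0.088 ] now-axes [0.0016 0.0022 0.0099] after-turn axes [0.0016 0.0022 0.01  ] turn [-0.0009  0.0018 -0.0013]
F [ 0.23  0.19 -1.23] T [-0.002 -0.009 -0.024] w 0.0135
```

step_arm([
  [0.0016,0.0022,0.004,0,0,0,1],
  [0,0,0.003,0,0,0,1],
  [0,0,0,0,0,0,1],
  [0,0,0.001,0,0,0,1],
  [0,0,0.001,0,0,0,1],
  [0,0,0,0,0,0,1],
])

```text
t: 6.92
tool_pos: [0.4895, -0.2569, 0.079]
orientation: [-0.035, 0.999, -0.0, 0.001]
ft_force: [-0.7, 0.1, -1.4]
grip_width: 0.0133
```

Run:
```python
from h import *
togo(.4895,-.257,.077,.071+np.pi)
```

```text
t 6.92 pos [ 0.4895 -0.2569  0.079 ] now-axes [ 0.    -0.     0.002] after-turn axes [ 0.    -0.     0.002] turn [-0.0009  0.0019 -0.0013]
F [-0.69  0.09 -1.35] T [-0.002  0.014 -0.009] w 0.0133
```

step_arm([
  [0,0,0.001,0,0,0,1],
  [0,0,0.001,0,0,0,1],
  [0,0,0.0005,0,0,0,1],
  [0,0,0,0,0,0,1],
])

```text
t: 7.42
tool_pos: [0.4895, -0.2569, 0.0765]
orientation: [-0.035, 0.999, -0.0, 0.001]
ft_force: [0.1, -0.6, -1.0]
grip_width: 0.0133
```

step_arm([
  [0,0,0.0008,0,0,0,1],
  [0,0,0,0,0,0,1],
])

```text
t: 7.68
tool_pos: [0.4895, -0.2569, 0.0757]
orientation: [-0.035, 0.999, -0.0, 0.001]
ft_force: [1.1, -0.4, -0.8]
grip_width: 0.0131
```

step_arm([
  [0,0,0.0007,0,0,0,1],
  [0,0,0,0,0,0,1],
])

```text
t: 7.92
tool_pos: [0.4895, -0.257, 0.075]
orientation: [-0.035, 0.999, -0.0, 0.001]
ft_force: [0.4, -0.5, -0.6]
grip_width: 0.0128
```

step_arm([
  [0,0,0.0005,0,0,0,1],
  [0,0,0,0,0,0,1],
])

```text
t: 8.18
tool_pos: [0.4895, -0.257, 0.0745]
orientation: [-0.035, 0.999, -0.0, 0.001]
ft_force: [0.4, -0.3, -1.5]
grip_width: 0.0129
```

No contact yet, and the tips are nominally 2.5 mm below the face, so the pins appear to be going in. I'll keep descending gently.

step_arm([
  [0,0,0.0008,0,0,0,1],
  [0,0,0.0007,0,0,0,1],
  [0,0,0,0,0,0,1],
])

```text
t: 8.55
tool_pos: [0.4895, -0.2569, 0.0729]
orientation: [-0.035, 0.999, -0.0, 0.001]
ft_force: [0.7, -0.4, -1.5]
grip_width: 0.0131
```

step_arm([
  [0,0,0.0008,0,0,0,1],
  [0,0,0.0007,0,0,0,1],
  [0,0,0,0,0,0,1],
])

```text
t: 8.93
tool_pos: [0.4895, -0.2569, 0.0714]
orientation: [-0.035, 0.999, -0.0, 0.001]
ft_force: [-0.2, 0.0, -1.6]
grip_width: 0.0132
```

step_arm([
  [0,0,0.0005,0,0,0,1],
  [0,0,0,0,0,0,1],
])

```text
t: 9.18
tool_pos: [0.4896, -0.257, 0.071]
orientation: [-0.035, 0.999, -0.0, 0.001]
ft_force: [0.6, 1.3, -0.9]
grip_width: 0.0135
```

step_arm([
  [0,0,0.0004,0,0,0,1],
  [0,0,0,0,0,0,1],
])

```text
t: 9.43
tool_pos: [0.4896, -0.257, 0.0708]
orientation: [-0.035, 0.999, -0.001, 0.001]
ft_force: [1.1, -0.9, -0.1]
grip_width: 0.0135
```

step_arm([
  [0,0,0.0004,0,0,0,1],
  [0,0,0,0,0,0,1],
])

```text
t: 9.68
tool_pos: [0.4897, -0.257, 0.0706]
orientation: [-0.035, 0.999, -0.001, 0.001]
ft_force: [-1.5, 0.3, 2.0]
grip_width: 0.0132
```

Contact with the hole bottoms came at about 3 N with the tips 6 mm or more below the face, so both pins are fully seated. Now I'll turn clockwise and watch the torque.

step_arm([
  [0,0,0,0,0,0.04,1],
  [0,0,0,0,0,0.04,1],
  [0,0,0,0,0,0.04,1],
  [0,0,0,0,0,0.04,1],
  [0,0,0,0,0,0.04,1],
  [0,0,0,0,0,0,1],
])

```text
t: 10.42
tool_pos: [0.4899, -0.2571, 0.0706]
orientation: [0.065, 0.998, -0.001, 0.001]
ft_force: [-0.9, -0.5, 2.4]
grip_width: 0.0134
```

```bash
cat > q.py <<'E'
from h import *
togo(.4896,-.257,.0706,.071+np.pi)
s=robot.sense();print("tau6",s["tau"][5],"yaw turned",.071+np.pi-2*np.arctan2(s["orientation"][1],s["orientation"][0]))
E
python3 q.py
```

```text
t 10.43 pos [ 0.4899 -0.2571  0.0706] now-axes [0.0003 0.0001 0.    ] after-turn axes [0.0003 0.0001 0.    ] turn [-0.0012  0.0028 -0.2004]
F [-0.94 -0.51  2.44] T [-0.027  0.138  0.143] w 0.0134
tau6 0.24828074499964714 yaw turned 0.20042752644349626
```

step_arm([
  [0,0,0,0,0,0.05,1],
  [0,0,0,0,0,0.05,1],
  [0,0,0,0,0,0.05,1],
  [0,0,0,0,0,0.05,1],
  [0,0,0,0,0,0.05,1],
  [0,0,0,0,0,0.05,1],
  [0,0,0,0,0,0,1],
])

```text
t: 11.3
tool_pos: [0.49, -0.2569, 0.0706]
orientation: [0.213, 0.977, -0.0, 0.002]
ft_force: [-1.3, 1.1, 3.7]
grip_width: 0.0132
```

```bash
python3 q.py
```

```text
t 11.3 pos [ 0.49   -0.2569  0.0706] now-axes [ 0.0003 -0.0003  0.    ] after-turn axes [ 0.0004 -0.0001  0.    ] turn [-2.000e-04  3.100e-03 -4.998e-01]
F [-1.27  1.05  3.74] T [0.243 0.044 0.093] w 0.0132
tau6 0.2613940928131342 yaw turned 0.4998232866833363
```

step_arm([
  [0,0,0,0,0,0.03,1],
  [0,0,0,0,0,0.03,1],
  [0,0,0,0,0,0,1],
])

```text
t: 11.68
tool_pos: [0.4899, -0.2569, 0.0706]
orientation: [0.243, 0.97, -0.0, 0.002]
ft_force: [0.5, 1.5, 4.7]
grip_width: 0.0135
```

```bash
python3 q.py
```

```text
t 11.68 pos [ 0.4899 -0.2569  0.0706] now-axes [ 0.0003 -0.0003 -0.    ] after-turn axes [ 0.0004 -0.0001 -0.    ] turn [-1.000e-04  3.000e-03 -5.613e-01]
F [0.54 1.5  4.67] T [ 0.421 -0.025  0.145] w 0.0135
tau6 0.24194279685616493 yaw turned 0.5612878162276549
```

step_arm([
  [0,0,0,0,0,0.02,1],
  [0,0,0,0,0,0.02,1],
  [0,0,0,0,0,0,1],
])

```text
t: 12.05
tool_pos: [0.4899, -0.2568, 0.0705]
orientation: [0.262, 0.965, 0.0, 0.001]
ft_force: [0.2, 1.6, 4.8]
grip_width: 0.0131
```

```bash
python3 q.py
```

```text
t 12.05 pos [ 0.4899 -0.2568  0.0705] now-axes [ 0.0002 -0.0003 -0.0001] after-turn axes [ 0.0004 -0.0001 -0.0001] turn [ 1.000e-04  3.000e-03 -6.011e-01]
F [0.17 1.63 4.78] T [ 0.53  -0.036  0.187] w 0.0131
tau6 0.21719377487897873 yaw turned 0.6010616842214875
```

step_arm([
  [0,0,-0.0003,0,0,0.015,1],
  [0,0,0,0,0,0.015,1],
  [0,0,0,0,0,0,1],
])

```text
t: 12.42
tool_pos: [0.4899, -0.2568, 0.0706]
orientation: [0.276, 0.961, 0.0, 0.001]
ft_force: [1.7, 2.5, 4.4]
grip_width: 0.013
```

```bash
python3 q.py
```

```text
t 12.43 pos [ 0.4899 -0.2568  0.0706] now-axes [ 0.0002 -0.0003 -0.    ] after-turn axes [ 0.0003 -0.0001 -0.    ] turn [ 1.000e-04  2.700e-03 -6.312e-01]
F [1.66 2.52 4.45] T [ 0.533 -0.317  0.224] w 0.013
tau6 0.22143649868667126 yaw turned 0.6312387426831427
```

step_arm([
  [0,0,0,0,0,0.015,1],
  [0,0,0,0,0,0.015,1],
  [0,0,0,0,0,0,1],
])

```text
t: 12.8
tool_pos: [0.4898, -0.2568, 0.0706]
orientation: [0.291, 0.957, 0.0, 0.001]
ft_force: [2.6, 3.9, 3.6]
grip_width: 0.0132
```

```bash
python3 q.py
```

```text
t 12.8 pos [ 0.4898 -0.2568  0.0706] now-axes [ 0.0001 -0.0003 -0.    ] after-turn axes [ 0.0003 -0.0002 -0.    ] turn [ 1.000e-04  2.700e-03 -6.613e-01]
F [2.62 3.89 3.59] T [ 0.653 -0.482  0.182] w 0.0132
tau6 0.2217839565128088 yaw turned 0.6613225640288256
```

step_arm([
  [0,0.0004,0,0,0,0.015,1],
  [0,0,0,0,0,0.015,1],
  [0,0,0,0,0,0,1],
])

```text
t: 13.18
tool_pos: [0.4899, -0.2568, 0.0706]
orientation: [0.305, 0.952, -0.0, 0.001]
ft_force: [1.6, 2.8, 3.8]
grip_width: 0.0134
```

```bash
python3 q.py
```

```text
t 13.18 pos [ 0.4899 -0.2568  0.0706] now-axes [ 0.0001 -0.0004  0.    ] after-turn axes [ 0.0003 -0.0002  0.    ] turn [-4.000e-04  2.500e-03 -6.916e-01]
F [1.62 2.83 3.8 ] T [ 0.43  -0.416  0.276] w 0.0134
tau6 0.22156034130603075 yaw turned 0.6915664508289545
```

step_arm([
  [0,0,0,0,0,0.015,1],
  [0,0,0,0,0,0.015,1],
  [0,0,0,0,0,0,1],
])

```text
t: 13.55
tool_pos: [0.4899, -0.2567, 0.0706]
orientation: [0.32, 0.948, -0.0, 0.001]
ft_force: [2.4, 1.5, 2.9]
grip_width: 0.013
```

```bash
python3 q.py
```

```text
t 13.55 pos [ 0.4899 -0.2567  0.0706] now-axes [ 0.     -0.0004 -0.    ] after-turn axes [ 0.0003 -0.0003 -0.    ] turn [-3.000e-04  2.400e-03 -7.216e-01]
F [2.44 1.52 2.94] T [ 0.449 -0.456  0.174] w 0.013
tau6 0.2209337381646037 yaw turned 0.7215792058470214
```

step_arm([
  [0,0,0,0,0,0.015,1],
  [0,0,0,0,0,0.015,1],
  [0,0,0,0,0,0,1],
])

```text
t: 13.92
tool_pos: [0.4899, -0.2567, 0.0706]
orientation: [0.334, 0.943, -0.0, 0.001]
ft_force: [2.5, 2.3, 5.2]
grip_width: 0.0135
```

```bash
python3 q.py|tail -1
```

```text
tau6 0.2891550399363041 yaw turned 0.7513677288771046
```

step_arm([
  [0,0,0,0,0,0.015,1],
  [0,0,0,0,0,0.015,1],
  [0,0,0,0,0,0,1],
])

```text
t: 14.3
tool_pos: [0.4899, -0.2566, 0.0706]
orientation: [0.348, 0.938, -0.0, 0.001]
ft_force: [2.6, 1.6, 4.0]
grip_width: 0.0132
```

```bash
python3 q.py|tail -1
```

```text
tau6 0.4911726526916027 yaw turned 0.781186997857501
```

step_arm([
  [0,0,0,0,0,0.015,1],
  [0,0,0,0,0,0.015,1],
  [0,0,0,0,0,0,1],
])

```text
t: 14.68
tool_pos: [0.4899, -0.2566, 0.0706]
orientation: [0.362, 0.932, -0.0, 0.001]
ft_force: [2.7, 1.6, 4.7]
grip_width: 0.0137
```

```bash
python3 q.py
```

```text
t 14.68 pos [ 0.4899 -0.2566  0.0706] now-axes [-0.0001 -0.0005 -0.    ] after-turn axes [ 0.0003 -0.0004 -0.    ] turn [-1.000e-04  2.400e-03 -8.111e-01]
F [2.66 1.55 4.73] T [ 0.476 -0.573  0.679] w 0.0137
tau6 0.7032750360667706 yaw turned 0.8111179998943214
```

The torque climbed at 0.07 Nm per 0.01 rad from a turn of about 0.741. That's the seat, with a slight overshoot to 0.7 Nm. I'll back off to the middle of the pin play.

step_arm([
  [0,0,0,0,0,-0.035,1],
  [0,0,0,0,0,-0.035,1],
  [0,0,0,0,0,-0.03,1],
  [0,0,0,0,0,-0.03,1],
  [0,0,0,0,0,0,1],
])

```text
t: 15.3
tool_pos: [0.4894, -0.2571, 0.0705]
orientation: [0.301, 0.954, -0.001, 0.001]
ft_force: [0.4, -0.2, 4.3]
grip_width: 0.0132
```

```bash
python3 q.py
```

```text
t 15.3 pos [ 0.4894 -0.2571  0.0705] now-axes [-0.0001  0.0002 -0.0001] after-turn axes [-0.0002  0.0001 -0.0001] turn [-0.0013  0.0018 -0.6817]
F [ 0.37 -0.19  4.28] T [ 0.019 -0.264 -0.016] w 0.0132
tau6 -0.062060917261987925 yaw turned 0.6816868510004559
```

step_arm([
  [0,0,-0.003,0,0,0,1],
  [0,0,-0.004,0,0,0,1],
  [0,0,-0.005,0,0,0,1],
  [0,0,0,0,0,0,1],
])

```text
t: 15.8
tool_pos: [0.4897, -0.2568, 0.0828]
orientation: [0.3, 0.954, -0.0, 0.001]
ft_force: [-0.5, 0.4, -1.4]
grip_width: 0.0133
```

step_arm([
  [0,0,-0.03,0,0,0,1],
  [0,0,-0.03,0,0,0,1],
  [0,0,0,0,0,-0.17,1],
  [0,0,0,0,0,-0.17,1],
  [0,0,0,0,0,-0.17,1],
  [0,0,0,0,0,-0.17,1],
  [0,0,0,0,0,-0.17,1],
  [0,0,0,0,0,0,1],
])

```text
t: 16.8
tool_pos: [0.4894, -0.2565, 0.1424]
orientation: [-0.119, 0.993, -0.0, 0.001]
ft_force: [0.2, -0.4, -1.8]
grip_width: 0.0135
```

Run:
```python
from h import *
togo(.4869,.1553,.142,3.4028)
```

```text
t 16.8 pos [ 0.4894 -0.2565  0.1424] now-axes [-0.0946  0.4008  0.    ] after-turn axes [-0.104   0.3985  0.0004] turn [-0.0011  0.0012 -0.0236]
F [ 0.19 -0.4  -1.85] T [-0.04  -0.053 -0.046] w 0.0135
```

step_arm([
  [0,0,0,0,0,-0.0236,1],
  [-0.013,0.05,0,0,0,0,1],
  [-0.013,0.05,0,0,0,0,1],
  [-0.013,0.05,0,0,0,0,1],
  [-0.013,0.05,0,0,0,0,1],
  [-0.013,0.05,0,0,0,0,1],
  [-0.013,0.05,0,0,0,0,1],
  [-0.013,0.05,0,0,0,0,1],
  [-0.013,0.048,0,0,0,0,1],
  [0,0,0,0,0,0,1],
])

```text
t: 18.05
tool_pos: [0.4864, 0.1581, 0.1423]
orientation: [-0.134, 0.991, -0.0, 0.001]
ft_force: [-0.8, -0.5, -1.3]
grip_width: 0.0134
```

step_arm([
  [0,0,0.025,0,0,0,1],
  [0,0,0.025,0,0,0,1],
  [0,0,0.02,0,0,0,1],
  [0,0,0,0,0,0,1],
  [0,0,0,0,0,0,1],
])

```text
t: 18.68
tool_pos: [0.4872, 0.1543, 0.0729]
orientation: [-0.131, 0.991, -0.001, 0.001]
ft_force: [0.9, 0.0, -2.2]
grip_width: 0.0131
```

Run:
```python
from h import *
togo(.4869,.1553,.056,3.4028)
s=robot.capture("side");t=robot.capture("top")
z=lambda im,x,y,w=66,h=54:cv2.resize(im[y-h//2:y+h//2,x-w//2:x+w//2],(396,324),interpolation=cv2.INTER_CUBIC)
cv2.imwrite("pics/back.png",np.hstack([z(t,424,284),z(s,350,355)]))
```

```text
t 18.68 pos [0.4872 0.1543 0.0729] now-axes [0.0001 0.0011 0.0169] after-turn axes [0.0001 0.0011 0.0169] turn [-0.0015  0.0027  0.0009]
F [ 0.94  0.04 -2.17] T [-0.013 -0.015 -0.009] w 0.0131
```

View pics/back.png

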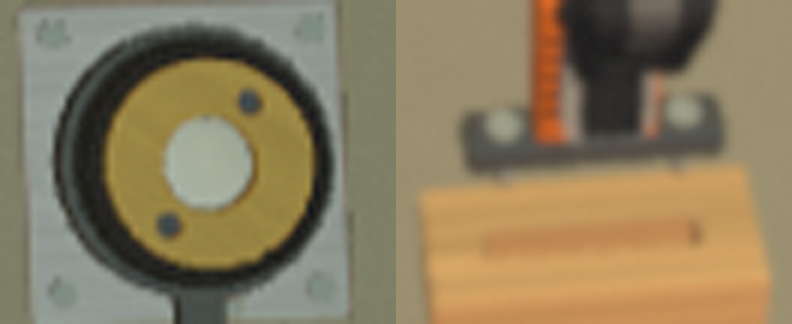

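The ring's holes have turned about 0.65 rad clockwise, matching the torque record of 0.74 less about 0.07 of play. The spanner is above the slot, both upright and parallel to it. Lowering now.

step_arm([
  [0,0.001,0.01,0,0,0,1],
  [0,0,0.007,0,0,0,1],
  [0,0,0.003,0,0,0,1],
  [0,0,0,0,0,0,1],
])

```text
t: 19.27
tool_pos: [0.4861, 0.1556, 0.0517]
orientation: [-0.131, 0.991, -0.001, 0.0]
ft_force: [0.6, 0.8, -2.7]
grip_width: 0.0132
```

step_arm([
  [0,0,0.002,0,0,0,1],
  [0,0,0.002,0,0,0,1],
  [0,0,0,0,0,0,1],
])

```text
t: 19.65
tool_pos: [0.4863, 0.1556, 0.0481]
orientation: [-0.131, 0.991, -0.001, 0.001]
ft_force: [0.0, 0.0, -0.3]
grip_width: 0.0132
```

step_arm([
  [0,0,0.002,0,0,0,1],
  [0,0,0.002,0,0,0,1],
  [0,0,0,0,0,0,1],
])

```text
t: 20.02
tool_pos: [0.4862, 0.1556, 0.044]
orientation: [-0.131, 0.991, -0.001, 0.001]
ft_force: [-0.6, 0.2, -1.7]
grip_width: 0.0131
```

In the slot with no side force. I'll go down until the bar rests on the top face.

step_arm([
  [0,0,0.001,0,0,0,1],
  [0,0,0.0007,0,0,0,1],
  [0,0,0,0,0,0,1],
])

```text
t: 20.4
tool_pos: [0.4864, 0.1556, 0.0424]
orientation: [-0.131, 0.991, -0.001, 0.001]
ft_force: [-0.5, 0.3, -1.1]
grip_width: 0.0132
```

step_arm([
  [0,0,0.0004,0,0,0,1],
  [0,0,0,0,0,0,1],
])

```text
t: 20.65
tool_pos: [0.4865, 0.1557, 0.0422]
orientation: [-0.131, 0.991, -0.001, 0.001]
ft_force: [-0.7, 0.2, -1.2]
grip_width: 0.0134
```

step_arm([
  [0,0,0.0003,0,0,0,1],
  [0,0,0,0,0,0,0.8],
  [0,0,0,0,0,0,0.6],
  [0,0,0,0,0,0,0.3],
  [0,0,0,0,0,0,0],
  [0,0,0,0,0,0,0],
  [0,0,0,0,0,0,0],
  [0,0,0,0,0,0,0],
  [0,0,0,0,0,0,0],
])

```text
t: 21.78
tool_pos: [0.4864, 0.1557, 0.0418]
orientation: [-0.131, 0.991, -0.001, 0.001]
ft_force: [0.1, -1.2, 0.3]
grip_width: 0.0851
```

step_arm([
  [0,0,-0.02,0,0,0,0],
  [0,0,-0.04,0,0,0,0],
  [0,0,-0.05,0,0,0,0],
  [0,0,-0.05,0,0,0,0],
  [0.02,0.05,0,0,0,0,0],
  [0.02,0.05,0,0,0,0,0],
  [0.02,0.05,0,0,0,0,0],
  [0.02,0.05,0,0,0,0,0],
  [0,0,0,0,0,0,0],
  [0,0,0,0,0,0,0],
])

```text
t: 23.02
tool_pos: [0.3567, 0.328, 0.2013]
orientation: [-0.132, 0.991, -0.001, 0.001]
ft_force: [-0.6, 0.5, -0.2]
grip_width: 0.0853
```

Run:
```python
from h import *
s=robot.capture("side");t=robot.capture("top")
z=lambda im,x,y,w=66,h=54:cv2.resize(im[y-h//2:y+h//2,x-w//2:x+w//2],(396,297),interpolation=cv2.INTER_CUBIC)
cv2.imwrite("pics/end.png",np.vstack([np.hstack([z(t,200,281),z(s,350,362)]),cv2.resize(np.hstack([t[100:340,150:480],s[150:390,200:480]]),(792,297))]))
for n,a,b,c in(("top",t,cv2.imread("pics/top0.png"),(250,140,360,310)),("side",s,cv2.imread("pics/side0.png"),(225,235,385,305))):
    x0,y0,x1,y1=c;print(n,"diff max in undisturbed zone",np.abs(a.astype(int)-b)[y0:y1,x0:x1].max(2).max())
```

```text
top diff max in undisturbed zone 8
side diff max in undisturbed zone 19
```

View pics/end.png

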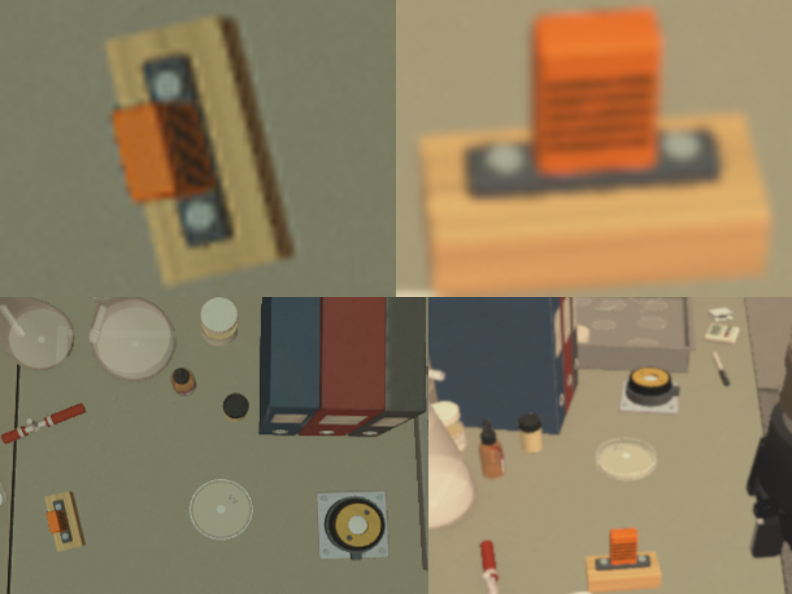

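The spanner is upright and home as at the start, with the bar flat on the stand. The bystanders are unmoved, the ring is turned and the arm is clear, so I'm handing the job in.

```bash
python3 -c "
from cell import robot
robot.job_done()"
```

```text
the job is handed in; nothing more can be done
```

The ring is turned to its seat, the spanner is back upright in its stand, and the job was handed in after about 23 s of the 67 s allowed.

- **Setting the pins:** both pins went straight into the holes with about 3 N of press, reaching the bottom just over 6 mm below the ring face. The vertical force stayed around 5 N or less while turning.
- **Turning:** friction torque was about 0.22 Nm until the spanner had turned about 0.74 rad. From there it climbed by 0.07 Nm per 0.01 rad, which marks the seat.
- **Overshoot at the seat:** I queued three steps in a row there, so the spanner went about 0.07 rad past first contact and the torque peaked at about 0.7 Nm before I backed off. That is more than was needed.
- **Ring check:** the image shows the ring turned about 0.65 rad. The torque record, less about 0.07 rad of pin play, gives about 0.67, so the two agree within picture accuracy.
- **Last checks:** the final pictures show the cross bar flat on the stand, with the spanner as it stood at the start. The areas of the pictures around the petri dish, dropper bottle and canister are essentially unchanged, and the open gripper is clear of everything.

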